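Roll the two slab rollers onto their marked lines

TASK

Two steel tube rollers, on which a stone slab is to be laid, lie between the two black lines ruled across the plywood board. With a fingertip against the upper half of its inner side, push the left roller to roll it outward onto the left line, then roll the right one outward onto the right line in the same way, so that each rests centred along its line with a bit of line showing at both of its ends. Roll the rollers rather than dragging or lifting them, keep them on the board, and leave the stone sample tile in front of the board where it is.

Things in the scene. Friction and masses are not known exactly. Their poses are not given: they have to be found in the camera images.
- board: Light plywood setting-out board, fixed to the bench, 140 x 440 x 12 mm (x, y, z). Origin at the centre of its underside, on the bench top at z = 0; its top face is at z = 0.012. Its y axis runs along its long side, toward the robot's left; its x axis away from the robot.
- line_left: Straight thin black line ruled across the board, 4 mm wide and 136 mm long, flat on the board's top face (nothing to bump over); the line nearer the left end of the board. Origin at the line's middle, on the board's top face; x runs along the line (parallel to the board's x axis), y along the board to the left. It does not move.
- line_right: The same for the line nearer the right end of the board: 4 mm x 136 mm, origin at its middle, x along the line, y along the board to the left.
- roller_left: Left one of two equal loose smooth steel tubes on the board between the lines: 40 mm diameter, 110 mm long, 0.25 to 0.5 kg. Origin at its centre (z = 0.032). x is its length, almost parallel to the lines; y and z turn as it rolls. Friction 0.2; let go at 40 mm/s it stops within some mm. Over 60 mm free between the rollers.
- roller_right: The right one of the two equal rollers: same size, origin and axes as the left one, 0.25 to 0.5 kg. Each roller rolls ahead of a fingertip that pushes it from behind at or a little above its axis; a tip that comes down on the crown itself, or rides up there, presses it down and can jam it.
- stone_sample: Flat dark stone sample tile, 60 x 60 x 11 mm, lying loose on the bench on the robot's side of the board. Origin at the centre of its underside. To be left alone.
Not all that is in view belongs to the job. What is shaped like the roller_left but blue is not meant.

How it is judged (in metres and radians):
On the way, in this order (a step that is already met when the one before it is completed fails the run):
1. the left roller has rolled (turned about its own length by a quarter turn or so) (angle between roller_left's own z axis and vertical above 1.4 rad), for 0.05 s.
2. the left roller rests on the left line (y of roller_left in the frame of line_left between -0.006 and 0.006 m and x of roller_left in the frame of line_left between -0.025 and 0.025 m and angle between the x axis of roller_left and the x axis of line_left, either way round below 0.1 rad and linear speed of roller_left below 0.01 m/s and height (world z) of roller_left between 0.028 and 0.036 m), for 0.2 s.
3. the right roller has rolled (turned about its own length by a quarter turn or so) (angle between roller_right's own z axis and vertical above 1.4 rad), for 0.05 s.
At the end, for the whole second after the job is handed in: Both rollers lie at rest on the board, each with its centre within 6 mm of its line sideways and within 25 mm of the line's middle lengthwise, and parallel to the line within 0.10 rad (all of step 2 and y of roller_right in the frame of line_right between -0.006 and 0.006 m and x of roller_right in the frame of line_right between -0.025 and 0.025 m and angle between the x axis of roller_right and the x axis of line_right, either way round below 0.1 rad and linear speed of roller_right below 0.01 m/s and height (world z) of roller_right between 0.028 and 0.036 m); the robot touches nothing.
It fails at once if a roller is lifted more than 12 mm off the board (height (world z) of any of roller_left, roller_right above 0.044 m).
It fails at once if a roller falls off the board (height (world z) of any of roller_left, roller_right below 0.026 m).
It fails at once if the stone sample is moved more than 20 mm (distance of stone_sample from where it was at the start of the episode above 0.02 m).
It also fails if it takes over 51 s, if anything falls off the work surface, if the arm or the gripper's body presses on something with over 40 N, if the wrist force passes 120 N, or if a joint passes its speed limit or range.

ROBOT

A 6-joint arm with a two-finger parallel gripper is mounted at the origin on the work surface; the furniture and walls round the work are solid. World frame = base frame: x ahead of the robot, y to its left, z up, the work surface at z = 0. Lengths are in mm, angles in rad, forces in N, time in s.
With the tool pointing down it reaches from about 350 to 975 mm from the base axis. Payload 4.9 kg.
Tool frame: the origin (TCP) lies between the finger pads; the fingertips stand ctrl.tips_ahead ahead of it and the grasp point (between the pads) lies 2 mm behind it (ctrl.tips_ahead is the distance from the TCP to the fingertips, in mm); z points along the fingers, x is the direction in which the jaws open and shut, and the axes are right-handed (so a half turn about z gives the same grasp; the last joint's range is limited). The gripper opens to 85 mm and grips with 20 to 120 N. Pads are 22 mm wide; open, the fingers measure 114 mm over their backs; the gripper's body (76 mm by 85 mm) begins 54 mm behind the grasp point. The pads swing forward as they close: fully open they stand 13 mm farther back than shut.
Start: joints at [1.056, 0.053, 1.613, -0, 1.476, -0.119], TCP at [240.955, 576.665, 248.304] pointing down, gripper open.
Joint ranges: [-3.01, 3.01], [-1.01, 2.22], [0.06, 2.58], [-1.02, 4.17], [0.09, 2.62], [-3.14, 3.14]. Speed limits (rad/s): [2.57, 2.57, 3.14, 3.14, 3.14, 3.14].

INTERFACE

Orientations are given as a unit quaternion [x, y, z, w].
In Python, from rig import ctrl, claw, telemetry, read_camera, job gives the robot as it stands. Calls block until the motion is done:
- ctrl.move_ptp(position, orientation): joint-space move of the TCP to a pose.
- ctrl.move_linear(position, vel=150, orientation=None): straight line of the TCP; orientation=None keeps the orientation; vel is the mean speed in mm/s.
- ctrl.move_j(angles): joint-space move.
- claw.gripper_to(opening, effort=None): opening from 0.0 (shut) to 1.0 (fully open); effort is the grip in N (None keeps the last); returns when the fingers have stopped.
- ctrl.pause(seconds).
- ctrl.inverse_kinematics(position, orientation): joint angles nearest the present ones, or None.
- telemetry.observe(): the state.
- read_camera(name): name is "scene" or "top" or "wrist"; returns a dict with "image" (480x640x3 uint8, red, green, blue), "mtx" (3x3 intrinsics, pixels), "R" (3x3) and "t" (3): a world point X has camera coordinates R X + t; the wrist camera has in their place "hand_eye" (4x4, takes a point from camera to tool coordinates, whose origin is the TCP and whose axes are the tool frame's). Camera axes: x right, y down, z forward; pixel columns grow to the right and rows downward; lengths in mm; the calibration is good to about 2 mm. A picture is of the moment at which its call begins: read the wrist's pose just before it. There is no depth.
A pose or a line that the arm cannot do raises ctrl.MotionError and nothing moves.
- job.job_done(): hands the job in, once; it reports no verdict.
The state is a dict: "time": time; "joints": joint angles; "joint_velocities": joint speeds; "joint_torque": joint torques, N m; "tcp_pos": TCP position; "orientation": TCP orientation; "contact_force": force on the tool from outside, world axes, zero at the start; "moment": the same for the moment, N m; "finger_gap": opening from 0.0 (shut) to 1.0 (fully open).
Only numpy, scipy, OpenCV 4.12 (cv2) and the standard library are available. Lean on these libraries where they do the work, as an engineer would, in place of code of your own. Each camera call takes 0.05 s, during which the arm holds its last target.

## Working session

There is one attempt and no reset: what is moved stays moved. The work goes in short steps, each a Python script; the robot and the scene stay as the last script left them, time stands still between calls to the robot, and variables do not carry over. Pictures are saved under pics/ and viewed, and the job is handed in when it is done.

```bash
mkdir -p pics; ls; python3 - <<'E'
from rig import ctrl, claw, telemetry, read_camera, job
import cv2,numpy as np
s=telemetry.observe();print(s['time'],s['tcp_pos'],s['orientation'],s['finger_gap'],ctrl.tips_ahead)
for n in ("top","scene"):
    c=read_camera(n);cv2.imwrite(f"pics/{n}0.png",c["image"][:,:,::-1])
    print(n,c["mtx"],c["R"],c["t"])
E
```

```text
pics
0.0 [240.67469378 576.16139615 247.03769713] [ 8.32340508e-01  5.54263668e-01 -9.22411434e-04  4.62665220e-04] 0.9970919632709234 17.0
top [[443.26419304   0.         318.48395961]
 [  0.         443.26419304 241.92201454]
 [  0.           0.           1.        ]] [[-0.02665797 -0.99961051  0.00825735]
 [-0.99215371  0.02544796 -0.12240679]
 [ 0.12214898 -0.01145568 -0.99244566]] [-141.71612312  369.97006834  863.70025129]
scene [[501.44771654   0.         323.1799419 ]
 [  0.         501.44771654 238.37445012]
 [  0.           0.           1.        ]] [[ 0.75182271 -0.65926347 -0.01158866]
 [-0.40335961 -0.44594513 -0.79902063]
 [ 0.52159721  0.60539625 -0.60119193]] [-371.41433853  119.01186046  770.90584583]
```

View pics/top0.png

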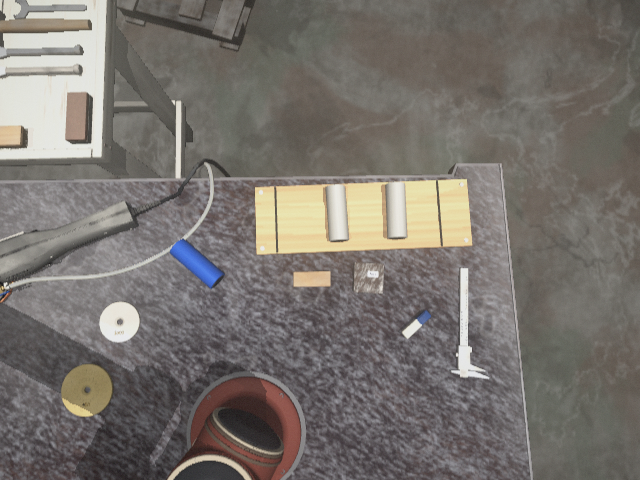

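View pics/scene0.png

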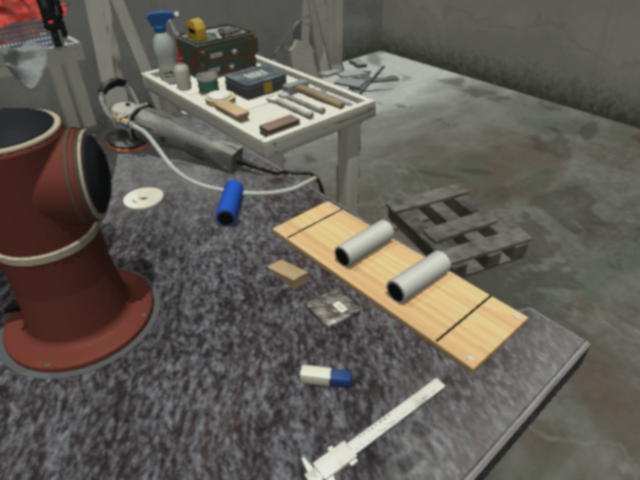

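Top view: the board spans cols 256–470, rows 180–253. The lines are at cols 276 and 439, and the rollers at cols about 337 and 397, slightly tilted. The tile is at (369,278), and the blue distractor at (196,263) isn't part of the job. Next I'll measure these.

```bash
cat > h.py <<'E'
import numpy as np, cv2
from scipy.spatial.transform import Rotation as Ro
from rig import ctrl, claw, telemetry, read_camera, job
def cam(n):
    s=telemetry.observe(); c=read_camera(n)
    if n=="wrist":
        T=np.eye(4);T[:3,:3]=Ro.from_quat(s['orientation']).as_matrix();T[:3,3]=s['tcp_pos']
        M=T@np.array(c["hand_eye"]); c["Rc"]=M[:3,:3];c["o"]=M[:3,3]
    else:
        c["Rc"]=np.array(c["R"]).T; c["o"]=-c["Rc"]@np.array(c["t"])
    return c
def ray(c,p,z):
    p=np.atleast_2d(p).astype(float)
    d=np.c_[p,np.ones(len(p))]@np.linalg.inv(c["mtx"]).T@c["Rc"].T
    return c["o"]+d*((z-c["o"][2])/d[:,2])[:,None]
def proj(c,X):
    q=(np.atleast_2d(X)-c["o"])@c["Rc"]; q=q@np.array(c["mtx"]).T; return q[:,:2]/q[:,2:]
def detect(c,scale=1.0):
    im=c["image"]; hsv=cv2.cvtColor(im,cv2.COLOR_RGB2HSV)
    wood=((hsv[...,0]>8)&(hsv[...,0]<32)&(hsv[...,1]>70)&(hsv[...,2]>120)).astype(np.uint8)
    wood=cv2.morphologyEx(wood,cv2.MORPH_OPEN,np.ones((3,3)))
    # join pieces of board across lines and rollers, pick biggest
    big=cv2.morphologyEx(cv2.copyMakeBorder(wood,80,80,80,80,cv2.BORDER_CONSTANT),cv2.MORPH_CLOSE,np.ones((3,int(61*scale))))[80:-80,80:-80]
    cs,_=cv2.findContours(big,cv2.RETR_EXTERNAL,cv2.CHAIN_APPROX_NONE)
    b=max(cs,key=cv2.contourArea); hull=cv2.convexHull(b)
    m=np.zeros(im.shape[:2],np.uint8);cv2.fillPoly(m,[hull],1)
    inn=cv2.erode(m,np.ones((3,3)))
    return hsv,m,inn,cv2.minAreaRect(b),hull
E
python3 - <<'E'
from h import *
c=cam("top");hsv,m,inn,r,h=detect(c)
bx=cv2.boxPoints(r);print(r);print(ray(c,bx,12).round(1))
rol=((hsv[...,1]<60)&(inn>0)&(hsv[...,2]>60)).astype(np.uint8)
n,l,st,ce=cv2.connectedComponentsWithStats(rol)
for i in range(1,n):
    if st[i,4]>300:
        cs,_=cv2.findContours((l==i).astype(np.uint8),cv2.RETR_EXTERNAL,cv2.CHAIN_APPROX_NONE)
        rr=cv2.minAreaRect(cs[0]);print('rol',ce[i],rr,ray(c,cv2.boxPoints(rr),32).round(1).tolist(),ray(c,rr[0],32))
g=hsv[...,2]
dark=((g<90)&(inn>0)).astype(np.uint8)
n,l,st,ce=cv2.connectedComponentsWithStats(dark)
for i in range(1,n):
    if st[i,4]>30: print('dark',st[i],ce[i],ray(c,ce[i],12))
E
```

```text
((362.5375671386719, 216.2366485595703), (67.89360809326172, 215.56744384765625), 87.81835174560547)
[[ 485.9  -21.    12. ]
 [ 492.3 -466.3   12. ]
 [ 351.1 -461.9   12. ]
 [ 345.7  -25.    12. ]]
rol [336.73056058 212.51627486] ((336.68621826171875, 212.26400756835938), (56.91813659667969, 19.649869918823242), 85.76361083984375) [[481.0, -167.0, 32.0], [483.0, -206.6, 32.0], [367.5, -211.0, 32.0], [365.6, -172.1, 32.0]] [[ 423.83646116 -189.20211798   32.        ]]
rol [395.75955266 210.89095993] ((395.87457275390625, 210.86502075195312), (54.476444244384766, 19.82415008544922), 87.70938873291016) [[479.2, -288.2, 32.0], [479.8, -328.3, 32.0], [369.0, -327.0, 32.0], [368.5, -287.6, 32.0]] [[ 423.70815374 -307.76950007   32.        ]]
```

Board centre is about (419,-243). I'll move over it for a closer wrist view, with the jaws part open along world x so both fingertips push and keep the roller square.

```bash
cat >> h.py <<'E'
def quat(yaw,flip=False):
    if flip: yaw+=np.pi
    x=np.array([np.cos(yaw),np.sin(yaw),0]);z=np.array([0,0,-1.]);return Ro.from_matrix(np.c_[x,np.cross(z,x),z]).as_quat()
E
python3 - <<'E'
from h import *
for f in (0,1):
    print(f,ctrl.inverse_kinematics([405,-243,330],quat(0.013,f)))
c=read_camera("wrist");print(np.array(c["hand_eye"]).round(3),c["mtx"])
best=min((0,1),key=lambda f:abs((ctrl.inverse_kinematics([405,-243,330],quat(0.013,f)) or [9]*6)[5]))
print(best)
ctrl.move_ptp([405,-243,330],quat(0.013,best))
claw.gripper_to(0.6)
s=telemetry.observe();print(s['time'],s['tcp_pos'],s['joints'],s['finger_gap'],ctrl.tips_ahead)
c=cam("wrist");cv2.imwrite("pics/w0.png",c["image"][:,:,::-1])
E
```

```text
0 [-6.98174188e-01 -3.57682240e-01  1.84565158e+00 -4.44089210e-16
  1.65362331e+00 -7.11174188e-01]
1 [-6.98174188e-01 -3.57682240e-01  1.84565158e+00 -4.44089210e-16
  1.65362331e+00  2.43041847e+00]
[[ 1.0000e+00  1.0000e-03 -1.0000e-03 -2.2000e-01]
 [-1.0000e-03  9.6200e-01  2.7200e-01 -6.9168e+01]
 [ 1.0000e-03 -2.7200e-01  9.6200e-01 -1.2621e+02]
 [ 0.0000e+00  0.0000e+00  0.0000e+00  1.0000e+00]] [[339.66192594   0.         317.4186854 ]
 [  0.         339.66192594 234.6818346 ]
 [  0.           0.           1.        ]]Traceback (most recent call last):
  File "<stdin>", line 5, in <module>
  File "<stdin>", line 5, in <lambda>
ValueError: The truth value of an array with more than one element is ambiguous. Use a.any() or a.all()
```

```bash
python3 - <<'E'
from h import *
ctrl.move_ptp([415,-235,310],quat(0.013))
claw.gripper_to(0.6)
s=telemetry.observe();print(s['time'],s['tcp_pos'],s['joints'],s['finger_gap'],ctrl.tips_ahead)
c=cam("wrist");cv2.imwrite("pics/w0.png",c["image"][:,:,::-1])
E
```

```text
3.5583 [ 415.04328004 -234.92189278  309.97072974] [-6.71275297e-01 -3.40876469e-01  1.86541502e+00  2.10790634e-07
  1.61710299e+00 -6.84440022e-01] 0.6018751084352131 17.0
```

View pics/w0.png

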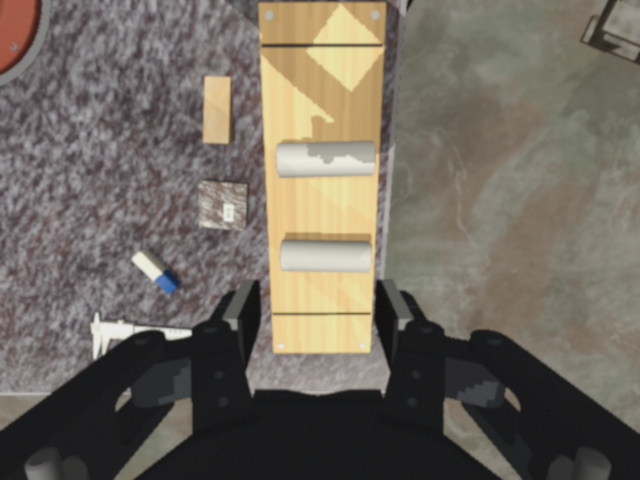

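The wrist view shows everything clearly. Left line at row 45, left roller at (326,159), right roller at (326,255), right line at row 313.

```bash
cat >> h.py <<'E'
def dirs(c,p):
    p=np.atleast_2d(p).astype(float)
    d=np.c_[p,np.ones(len(p))]@np.linalg.inv(c["mtx"]).T@c["Rc"].T
    return d/np.linalg.norm(d,axis=1)[:,None]
def linefind(c,yguess,xs):
    # subpixel dark-line crossing along world y at given xs, on board top
    g=cv2.cvtColor(c["image"],cv2.COLOR_RGB2GRAY).astype(np.float32); out=[]
    for x in xs:
        ys=np.arange(yguess-14,yguess+14,.25)
        p=proj(c,np.c_[np.full_like(ys,x),ys,np.full_like(ys,12)]).astype(np.float32)
        v=cv2.remap(g,p[:,:1],p[:,1:],cv2.INTER_LINEAR).ravel()
        w=np.clip(np.median(v)*.8-v,0,None)
        if w.sum()>0: out.append((x,(w*ys).sum()/w.sum(),w.max()))
    return np.array(out)
def roller(c,yg,xg=424):
    # low-saturation profile along y on plane z=32; tangent bisector
    hsv=cv2.cvtColor(c["image"],cv2.COLOR_RGB2HSV); sat=hsv[...,1].astype(np.float32); out=[]
    ys=np.arange(yg-45,yg+45,.25)
    for x in np.arange(xg-40,xg+41,8):
        P=np.c_[np.full_like(ys,x),ys,np.full_like(ys,32)]
        p=proj(c,P).astype(np.float32)
        v=cv2.remap(sat,p[:,:1],p[:,1:],cv2.INTER_LINEAR).ravel()
        on=v<60; lab=cv2.connectedComponentsWithStats(on.astype(np.uint8)[:,None])
        i=1+np.argmax(lab[2][1:,4]); k=np.where(lab[1].ravel()==i)[0]
        d=[]
        for e in (P[k[0]],P[k[-1]]):
            q=e-c["o"]; d.append(np.array([q[1],q[2]])/np.hypot(q[1],q[2]))
        b=d[0]+d[1]; y=c["o"][1]+b[0]/b[1]*(32-c["o"][2])
        out.append((x,y,(k[-1]-k[0])*.25))
    return np.array(out)
def ends(c,y):
    hsv=cv2.cvtColor(c["image"],cv2.COLOR_RGB2HSV); sat=hsv[...,1].astype(np.float32)
    xs=np.arange(424-80,424+80,.25);z=48.
    p=proj(c,np.c_[xs,np.full_like(xs,y),np.full_like(xs,z)]).astype(np.float32)
    v=cv2.remap(sat,p[:,:1],p[:,1:],cv2.INTER_LINEAR).ravel()<60
    lab=cv2.connectedComponentsWithStats(v.astype(np.uint8)[:,None])
    j=lab[1].ravel()[len(xs)//2]; k=np.where(lab[1].ravel()==j)[0]
    return xs[k[0]],xs[k[-1]]
def rep(c,lg=(-65,-400),rg=(-189,-308)):
    for y in lg:
        L=linefind(c,y,np.arange(375,470,5)); L=L[L[:,2]>10]
        f=np.polyfit(L[:,0]-420,L[:,1],1); print('line',f.round(4),'rms',np.std(L[:,1]-np.polyval(f,L[:,0]-420)).round(2),len(L))
    for y in rg:
        L=roller(c,y); f=np.polyfit(L[:,0]-420,L[:,1],1); print('roller',f.round(4),'w',L[:,2].min(),L[:,2].max(),'rms',np.std(L[:,1]-np.polyval(f,L[:,0]-420)).round(2),'ends',ends(c,f[1]))
E
python3 - <<'E'
from h import *
for n in ("wrist","top"):
    print(n);c=cam(n)
    if n=="top":
        print(c['o'])
    try: rep(c)
    except Exception as e: print(e)
    cv2.imwrite(f"pics/{n}1.png",c["image"][:,:,::-1])
c=cam("wrist")
print(ray(c,[[260,45],[385,45],[271,314],[372,314],[259,2],[385,2],[273,353],[371,353]],12).round(1))
E
```

```text
wrist
line [ 1.50000e-02 -6.54302e+01] rms 0.11 19
line [ 2.120000e-02 -4.001266e+02] rms 0.08 19
roller [ 3.660000e-02 -1.894117e+02] w 38.25 38.75 rms 0.12 ends (np.float64(367.25), np.float64(478.0))
roller [-7.500000e-03 -3.083062e+02] w 40.5 41.0 rms 0.06 ends (np.float64(369.5), np.float64(481.0))
top
[ 257.78920337 -141.18163557  903.63261755]
line [  0.4371 -93.5276] rms 0.0 2
line [ 8.170000e-02 -3.973524e+02] rms 1.39 11
attempt to get argmax of an empty sequence
[[ 348.   -66.5   12. ]
 [ 488.1  -64.6   12. ]
 [ 352.3 -402.2   12. ]
 [ 492.8 -400.2   12. ]
 [ 348.3  -24.6   12. ]
 [ 485.2  -22.8   12. ]
 [ 353.7 -464.7   12. ]
 [ 494.9 -462.8   12. ]]
```

```bash
python3 - <<'E'
from h import *
q=quat(0.016)
ctrl.move_linear([421,-246,100],vel=180,orientation=q)
ctrl.move_linear([421,-246,49],vel=60)
s=telemetry.observe();print(s['time'],s['tcp_pos'],s['contact_force'])
ctrl.move_linear([420.6,-224,49],vel=30)
print(telemetry.observe()['contact_force'])
for y in (-200,-170):
    ctrl.move_linear([421-0.016*(y+246),y,49],vel=20)
    s=telemetry.observe();print(s['time'],s['tcp_pos'],s['contact_force'])
    c=cam("wrist");cv2.imwrite(f"pics/p{-y}.png",c["image"][:,:,::-1])
    for g in (y+31,):
        L=roller(c,g,421);print(L[::3].round(2))
E
```

```text
6.075 [ 421.33462299 -246.26672331   49.41408505] [ 0.74206572 -0.0252746   0.04224455]
[ 1.0708739   0.24409909 -0.33495099]
8.3083 [ 420.24787306 -200.08586337   48.99401613] [-1.01496157 -0.1184418  -0.31363708]
[[ 381.   -171.01   40.5 ]
 [ 405.   -170.14   40.75]
 [ 429.   -169.29   40.5 ]
 [ 453.   -168.3    40.5 ]]
10.0083 [ 419.78699554 -170.08962472   49.01964281] [ 0.51678061 -0.36996407  0.58837986]
[[ 381.   -141.24   41.  ]
 [ 405.   -140.27   40.5 ]
 [ 429.   -139.52   41.  ]
 [ 453.   -138.53   41.  ]]
```

View pics/p170.png

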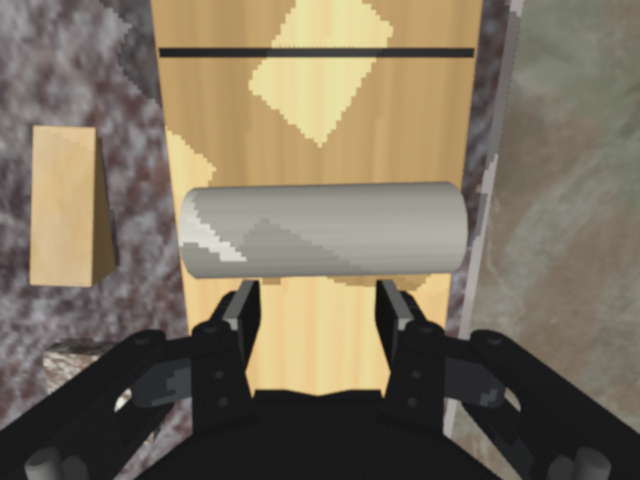

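The roller rolls ahead of the fingertips with a low force, centred about 30 mm ahead of the TCP. Continuing.

```bash
python3 - <<'E'
from h import *
def look(y):
    ctrl.pause(.3)
    s=telemetry.observe();c=cam("wrist");L=roller(c,y+31,420);f=np.polyfit(L[:,0]-420,L[:,1],1)
    M=linefind(c,-65.4,np.arange(365,385,5)) ;M2=linefind(c,-65.4,np.arange(450,470,5))
    print(s['time'],s['tcp_pos'].round(2),s['contact_force'].round(2),'rol',f.round(4),'ends',ends(c,f[1]))
    return c
for y,v in ((-120,22),(-104,12)):
    ctrl.move_linear([421-0.016*(y+246),y,49],vel=v); c=look(y)
L=linefind(c,-65.4,np.arange(375,470,5));print(L[::4].round(2))
cv2.imwrite("pics/p104.png",c["image"][:,:,::-1])
E
```

```text
12.7833 [ 418.98 -120.02   48.99] [-0.23  0.71  0.11] rol [ 3.80000e-02 -8.97754e+01] ends (np.float64(344.0), np.float64(503.75))
14.6167 [ 418.73 -103.99   48.98] [-0.67  1.05 -0.65] rol [ 3.71000e-02 -7.37573e+01] ends (np.float64(354.25), np.float64(503.75))
[[375.   -59.07   1.95]
 [395.   -58.55   8.69]
 [415.   -57.78   9.7 ]
 [435.   -57.07  11.08]
 [455.   -56.19  11.97]]
```

View pics/p104.png

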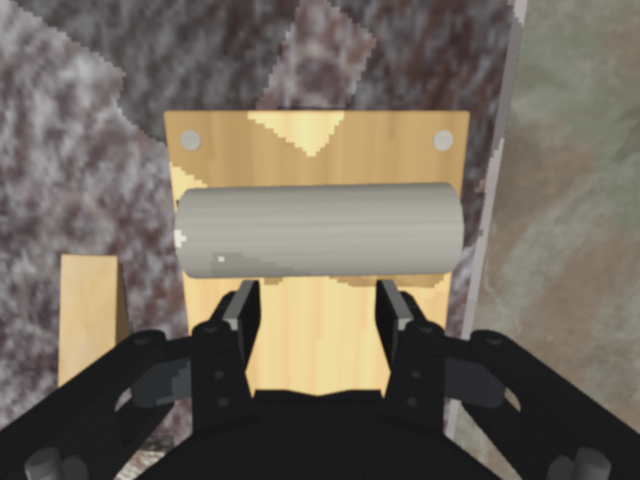

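The offset holds at 30.24 mm, so the target TCP y is −95.7. I'll finish slowly, back off and look from above.

```bash
python3 - <<'E'
from h import *
ctrl.move_linear([418.6,-95.7,49],vel=8); ctrl.pause(.3)
ctrl.move_linear([418.9,-112,49],vel=50)
ctrl.move_linear([418.9,-130,150],vel=150)
ctrl.pause(.2)
s=telemetry.observe();c=cam("wrist");L=roller(c,-65,420);f=np.polyfit(L[:,0]-420,L[:,1],1)
print(s['time'],s['tcp_pos'],f,'ends',ends(c,f[1]))
cv2.imwrite("pics/left1.png",c["image"][:,:,::-1])
E
```

```text
17.6667 [ 418.21574557 -129.52368918  148.64559933] [ 3.74094760e-02 -6.50185506e+01] ends (np.float64(361.0), np.float64(474.5))
```

View pics/left1.png

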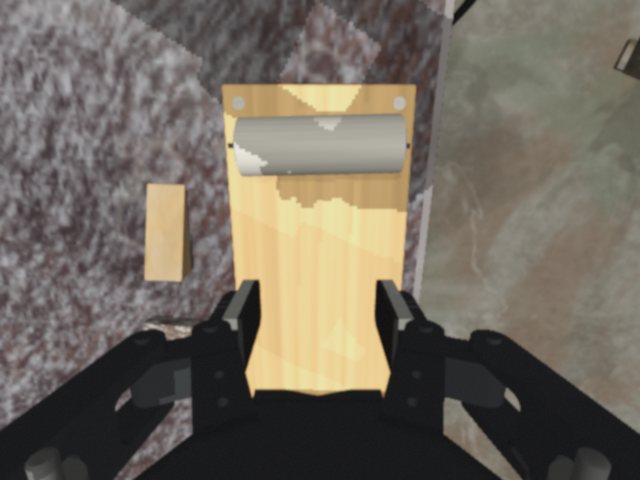

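Left roller: line stubs show at both ends, (231,145) and (409,145), and its axis is on row 145, so it is centred. For the right roller I'll turn the tool half a turn so the camera looks ahead of the push.

```bash
python3 - <<'E'
from h import *
c=cam("wrist");print(ray(c,[[231,145],[409,145]],12).round(2))
q=quat(0.018,True)
ctrl.move_ptp([423,-245,150],q)
ctrl.move_linear([423,-255,49],vel=90,orientation=q)
def look(y):
    ctrl.pause(.3)
    s=telemetry.observe();c=cam("wrist");L=roller(c,y-31,424);f=np.polyfit(L[:,0]-423,L[:,1],1)
    print(s['time'],s['tcp_pos'].round(2),s['contact_force'].round(2),'rol',f.round(4),'w',L[:,2].min(),L[:,2].max())
    return c
for y,v in ((-274,40),(-310,20),(-345,22)):
    ctrl.move_linear([423-0.018*(y+255),y,49],vel=v)
    if y<-300: c=look(y)
L=linefind(c,-400,np.arange(380,470,5));print(L[::4].round(2))
cv2.imwrite("pics/r345.png",c["image"][:,:,::-1])
E
```

```text
[[351.98 -66.57  12.  ]
 [485.32 -64.33  12.  ]]
24.4 [ 423.98 -309.95   48.98] [-0.32  0.14  0.26] rol [-5.90000e-03 -3.40674e+02] w 41.0 41.25
26.4917 [ 424.62 -344.97   49.01] [-0.47  0.13 -0.94] rol [-7.200000e-03 -3.756735e+02] w 40.5 41.0
[[ 380.   -398.7   108.63]
 [ 400.   -399.08   97.31]
 [ 420.   -398.56   99.73]
 [ 440.   -398.15  105.33]
 [ 460.   -398.53   92.35]]
```

View pics/r345.png

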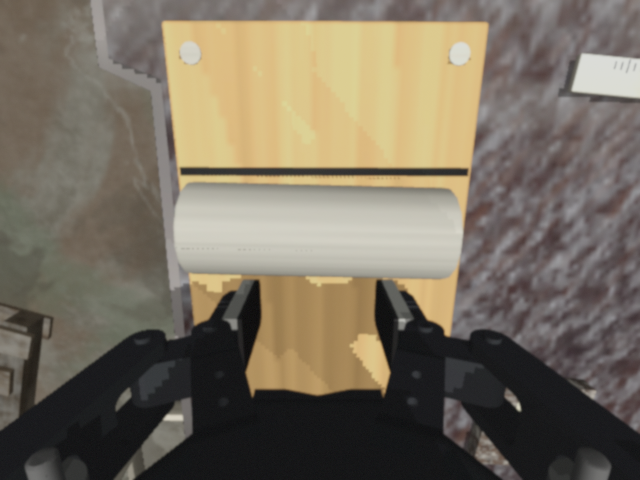

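```bash
python3 - <<'E'
from h import *
c=cam("wrist");print('line px',ray(c,[[182,171],[467,171.5]],12).round(2).tolist())
for y,v in ((-358,15),(-369.5,8)):
    ctrl.move_linear([423-0.018*(y+255),y,49],vel=v)
ctrl.pause(.3)
ctrl.move_linear([424.8,-353,49],vel=50)
ctrl.move_linear([424.8,-335,150],vel=150)
ctrl.pause(.2)
s=telemetry.observe();c=cam("wrist");L=roller(c,-400,424);f=np.polyfit(L[:,0]-423,L[:,1],1)
print(s['time'],s['tcp_pos'],f)
cv2.imwrite("pics/right1.png",c["image"][:,:,::-1])
E
```

```text
line px [[489.56, -398.32, 12.0], [354.4, -400.59, 12.0]]
31.0167 [ 424.2264481  -334.57196378  148.56412664] [-6.63124862e-03 -4.00685588e+02]
```

View pics/right1.png

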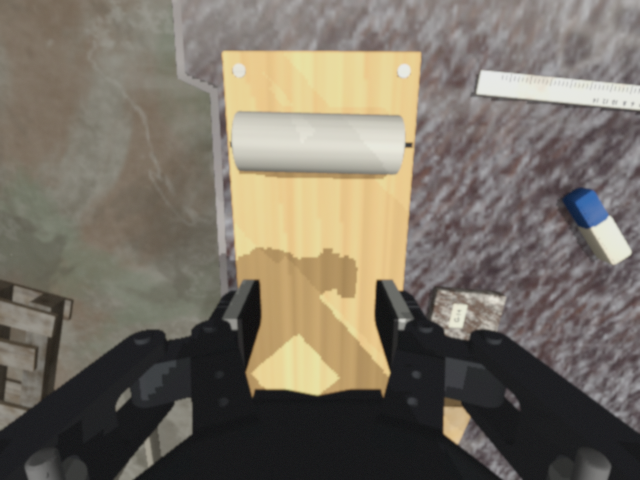

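Right roller: line stubs show at both ends, (231,145) and (408,145). It sits about 1 mm past centre, within tolerance. One overall check from higher up, then hand in.

```bash
python3 - <<'E'
from h import *
ctrl.move_ptp([415,-235,310],quat(0.013,True)); ctrl.pause(.2)
c=cam("wrist")
for g in (-65,-400):
    L=roller(c,g,422);f=np.polyfit(L[:,0]-422,L[:,1],1);print(f,ends(c,f[1]))
cv2.imwrite("pics/fin.png",c["image"][:,:,::-1]);print(telemetry.observe()['time'])
E
```

```text
[ 3.91673748e-02 -6.45064888e+01] (np.float64(362.25), np.float64(473.5))
[-8.08302351e-03 -4.01310615e+02] (np.float64(369.0), np.float64(480.5))
32.1
```

View pics/fin.png

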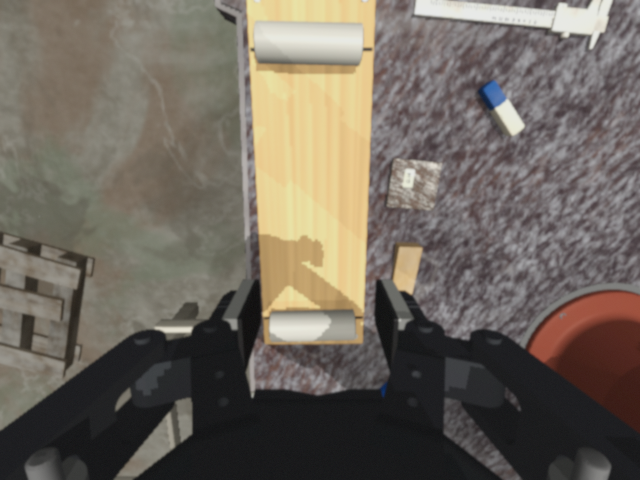

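```bash
python3 -c "
from rig import job
job.job_done()"
```

```text
the job is handed in; nothing more can be done
```

I rolled the left roller onto the left line, then the right roller onto the right line, and handed the job in at about 32 s. The hand-in reports no verdict, so the figures below come from my own camera checks. I used both fingertips with the jaws part open, rather than one, so each roller stayed square. The tips were set at about axis height, not clearly in the upper half. The force readings I took stayed around 1 N.

| Check | Left roller | Right roller |
|---|---|---|
| Offset from its line, sideways (limit 6 mm) | 0.5–1 mm | 1–1.5 mm |
| Offset along the line (limit 25 mm) | under 5 mm | under 5 mm |
| Angle to the line (limit 0.10 rad) | about 0.02 rad | about 0.03 rad |

- **Line showing:** a bit of line is visible at both ends of each roller.
- **Stone tile:** the arm stayed clear of it, and it looks unmoved in the last picture. I did not measure its position.
- **Disagreements:** different views put the right roller between −400.7 and −401.3 mm, and its line between −399.4 and −400.1 mm. That is within the 2 mm camera calibration. The top camera was blocked by the arm after the first look, so it gave no cross-check.

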